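# Close, pin and squeeze a clamshell flow cell

## Robot

A 6-joint arm with a two-finger parallel gripper is mounted at the origin on a cart in front of the work surface, level with it; the furniture and walls round the work are solid. World frame = base frame: x ahead of the robot, y to its left, z up, the work surface at z = 0. Lengths are in m, angles in rad, forces in N, time in s.
With the tool pointing down it reaches from about 0.25 to 0.775 m from the base axis. Payload 4 kg.
Tool frame: the origin (TCP) lies midway between the tips of the shut fingers; the grasp point (between the pads) lies r.hold_point_z behind it (r.hold_point_z is the distance from the TCP to the grasp point, in m); z points along the fingers, y is the line along which they close (so a half turn about z gives the same grasp; the last joint's range is limited). The gripper opens to 85 mm and grips with 20 to 120 N. Pads are 22 mm wide; open, the fingers measure 114 mm over their backs; the gripper's body (76 mm by 85 mm) begins 54 mm behind the grasp point. The pads swing forward as they close: fully open they stand 13 mm farther back than shut.
Start: joints at [-1.323, 0.087, 1.371, -0, 1.684, -0.103], TCP at [0.189, -0.517, 0.231] pointing down, gripper open.
Joint ranges: [-3.1, 3.1], [-0.76, 2.03], [0.27, 2.55], [-1.08, 4.22], [0.17, 2.65], [-2.57, 2.57]. Speed limits (rad/s): [2.79, 2.79, 3.14, 3.14, 3.14, 3.14].

## Interface

Orientations are given as [roll, pitch, yaw] about the fixed x, y, z axes, in that order (R = Rz(yaw) Ry(pitch) Rx(roll)).
In Python, from station import readout, grab_frame, camera_params, job, r gives the robot as it stands.
- The arm moves only by the tool apply_moves, never from a script. Its argument "motion" is a list that holds one entry, the list of rows, each a list of 7 numbers: the shift along the tool's x, y, z as a fraction of full scale, then the turn, a rotation vector about the tool's x, y, z as a fraction of full scale, then the closure, from -1 (fully open) to 1 (shut). In form: [[[x, y, z, wx, wy, wz, gripper], ...]]. A call has 1 to 5 rows; each row shifts and turns the commanded pose from where the row before left it, along the tool's axes as they then stand; what a row does not reach is not made up. Full scale, the value 1, is 5 cm for a shift and 0.1 rad for a turn. A row lasts 1/10 s, in which the tool goes at most 50 mm and 8.59 degrees, less where a joint would pass 70% of its speed; a pose out of reach is approached as far as the arm can. A call with a number of a shift or a turn outside -1 to 1 is refused whole. A call with a gripper value outside its range is refused whole. The fingers move at their own pace and stop on an object; "squeeze" is the grip in N (left out, the last holds). Time passes only in rows, so rows that do not move let the fingers close. It gives the time, the measured TCP pose, the force, the opening and the grip force at its end, in the units of the state.
- readout.get_state(): the state, without advancing time (a new reading comes with each control period).
- grab_frame(name): name is "scene" or "top" or "wrist"; returns (picture, depth): 480x640x3 uint8, red, green, blue; 480x640 float32, m along the optical axis (not along the pixel's ray), 0 where there is no reading.
- camera_params(name): a dict with "intrinsics" (3x3 intrinsics, pixels), "R" (3x3) and "t" (3): a world point X has camera coordinates R X + t. Camera axes: x right, y down, z forward; pixel columns grow to the right and rows downward; lengths in m; the calibration is good to about 2 mm. The wrist camera is an equidistant fisheye: a pixel r from the principal point sees the ray r / f radians off the axis. A picture is of the moment at which its call begins: read the wrist's pose just before it. camera_params takes no time and is no camera call; for the wrist camera it gives the pose at the moment of the call.
- job.close_job(): hands the job in; it is judged then, once.
The state is a dict: "t": time; "joint_pos": joint angles; "joint_velocities": joint speeds; "tau": joint torques, N m; "position": TCP position; "eef_rot": TCP orientation; "ft_force": force on the tool from outside, world axes, zero at the start; "wrist_torque": the same for the moment, N m; "width": opening from 0.0 (shut) to 1.0 (fully open); "grasp_force": force on a finger pad.
Only numpy, scipy, OpenCV 4.12 (cv2) and the standard library are available. Lean on these libraries where they do the work, as an engineer would, in place of code of your own. Each camera call takes 0.05 s, during which the arm holds its last target. There are 200 camera calls.

## Task

Swing the front half of the small upright aluminium flow cell shut against its back half, then take the locking pin out of its stand, push it fully down through the two aligned lug holes until its collar sits on the lug, and let go of it. Then grip the two halves from above with one finger on the front plate and the other on the back plate, squeeze them firmly together, and finish like that, still holding the squeeze. Leave the bottle, the flask and the timer where they stand.

Things in the scene. Friction and masses are not known exactly. Their poses are not given: they have to be found in the camera images.
- cell: flow cell's dark steel base plate, 85 x 175 x 8 mm, fixed to the bench. Origin at bench height in the middle of the plane where the plates meet; z up, x square to the shut plates, from front to back plate (away from the robot), y along them to the hinge. Hinge line at x 0, y +60 mm; pin axis at x 0, y -78 mm. Shut, the plates span y +-50, x +-17 mm (34 mm thick), tops 80 mm up
- back_face (a point): centre of the rear face of the back half: upright aluminium plate 16 mm thick, 100 mm long, 8 to 80 mm above the bench, fixed on the base; axes as cell. In the frame of cell it is at x +1 to +17 mm, y +-50 mm. Two small pipe nipples stick out 12 mm from its rear face, 24 mm above the bench, at y +-30 mm
- front_face (a point): centre of the outer face of the front half, an aluminium plate 16 mm thick, 100 mm long, 11 to 80 mm above the bench, swinging about the hinge: push here or further out to shut it. 45 mm above the bench; the axes turn with the plate (those of cell when shut): x into the plate, y along it to the hinge line, which is 60 mm along y and 17 mm along x. The upper lug is fixed to its free end
- front_half (a joint): opening angle of the front half in rad: 0 shut against a stop, growing as its free end swings from the back plate towards the robot (clockwise seen from above), at most 1.7. Light friction hinge: it stays where it is left and moves with about 1 N at the free end
- hinge_line (a point): point on the vertical hinge line, 50 mm above the bench; fixed in the cell, axes as cell
- upper_hole (a point): centre of the mouth of the 14 mm through hole in the upper lug, on the lug's top, 50 mm above the bench, 138 mm from the hinge line, 28 mm beyond the plate's end; swings with the front half. The lug is 30 mm wide and 18 mm thick
- lower_hole (a point): centre of the mouth of the 14 mm hole in the fixed lower lug, on its top, 30 mm above the bench (2 mm under the upper lug when shut); the hole is 22 mm deep. Shut, the two holes are in line
- squeeze_point (a point): middle of the shut cell between the two plates, 58 mm above the bench (22 mm under their tops), a good place to squeeze; axes as cell, so squeeze along its x. It lies 78 mm from the pin axis; the seated pin's top is 94 mm above the bench
- pin_stand: grey plastic block 56 x 56 x 44 mm, fixed to the bench, with a vertical 15 mm hole through its middle in which the pin stands. Origin: centre of its underside, z up
- pin_grip (a point): on the pin's axis, the height to grip its black round knob (18 mm diameter, 40 mm tall, top 18 mm above, foot 22 mm below this point). Under the knob: steel collar, 24 mm diameter, 4 mm thick, underside 26 mm below; steel shank, 12 mm diameter, 38 mm long, tapered end. 70 mm above the bench in the stand, 76 mm seated in the cell. About 60 g; z up along the pin
- pin_tip (a point): centre of the pin's lower end, 64 mm below pin_grip along the pin; seated in the cell it is 12 mm above the bench; z along the pin, up
- bottle: small brown bottle, 41 mm in diameter and 85 mm tall, to be left alone; origin at the centre of its underside
- flask: clear waisted vessel, 47 mm in diameter and 86 mm tall, to be left alone; origin at the centre of its underside
- timer: white bench timer, 26 x 64 x 60 mm, to be left alone; origin at the centre of its underside
There are look-alikes about, which are no part of the job. There is more than one size of the cell; the job needs the larger.

How it is judged:
By the outcome, as a careful person would: the job done as asked, in the order asked, and still so for the second after the job is handed in, while the arm keeps its last pose, push and grip.
It also fails if it takes over 64 s, if anything falls off the work surface, if the arm or the gripper's body presses on something with over 40 N, if the wrist force passes 120 N, or if a joint passes its speed limit or range.

## Working session

There is one attempt and no reset: what is moved stays moved. The work goes in short steps, Python scripts to look and compute and a tool call to move; the robot and the scene stay as the last step left them, time stands still between calls to the robot, and variables do not carry over. Pictures are saved under pics/ and viewed, at most 10 in all, crops included, and the job is handed in when it is done.

Besides the shell and the picture viewer there is one more tool, called as name([rows], argument=value, ...), one row to a line, values as JSON. apply_moves: Moves the arm, as the interface text tells. Its arguments: {"type":"object","properties":{"motion":{"type":"array","items":{"type":"array","items":{"type":"array","items":{"type":"number","minimum":-1,"maximum":1}}}},"squeeze":{"type":"number"}},"required":["motion"]}

```bash
mkdir -p pics; ls
cat > h.py <<'E'
import numpy as np, cv2
from station import readout, grab_frame, camera_params, job, r
def shot(n,fn):
    P=camera_params(n); im,d=grab_frame(n); cv2.imwrite('pics/%s.png'%fn,im[:,:,::-1]); np.savez('pics/%s.npz'%fn,im=im,d=d,K=P['intrinsics'],R=P['R'],t=P['t']); return im,d,P
def pts(fn):  # world xyz per pixel for pinhole
    f=np.load('pics/%s.npz'%fn); K=f['K'];d=f['d'];v,u=np.mgrid[:480,:640]
    c=np.stack([(u-K[0,2])/K[0,0]*d,(v-K[1,2])/K[1,1]*d,d],-1)
    return (c-f['t'])@f['R'], d, f['im']
E
python3 - <<'E'
from h import *
for n in ['scene','top']:
    im,d,P=shot(n,n+'0'); print(n,P)
print(readout.get_state(), r.hold_point_z)
E
```

```text
pics
scene {'intrinsics': array([[456.46190829,   0.        , 324.15734165],
       [  0.        , 456.46190829, 237.64604105],
       [  0.        ,   0.        ,   1.        ]]), 'R': array([[-8.99513440e-01, -4.36893088e-01, -3.17272891e-05],
       [-2.67787550e-01,  5.51401645e-01, -7.90092434e-01],
       [ 3.45203418e-01, -7.10690267e-01, -6.12987720e-01]]), 't': array([0.53674973, 0.24713856, 0.69233777])}
top {'intrinsics': array([[513.37407788,   0.        , 325.87211355],
       [  0.        , 513.37407788, 240.05230505],
       [  0.        ,   0.        ,   1.        ]]), 'R': array([[ 0.02266829, -0.99973975, -0.00256648],
       [-0.97656715, -0.02159317, -0.21412692],
       [ 0.21401577,  0.00736023, -0.97680248]]), 't': array([-0.00988702,  0.60835033,  1.16534404])}
{'t': 0.1, 'joint_pos': array([-1.32310791e+00,  8.79131892e-02,  1.37215353e+00,  6.89625879e-06,
        1.68362414e+00, -1.03080372e-01]), 'joint_velocities': array([ 9.51568831e-04, -4.07653051e-03, -2.83053105e-03,  1.45049531e-03,
        4.73092555e-04, -4.32385933e-05]), 'tau': array([ 2.81569126e-03, -3.53014112e+01, -3.14219320e+01,  9.12286328e-05,
        7.92415172e-03,  8.66650964e-06]), 'position': array([ 0.18888307, -0.51604917,  0.23021308]), 'eef_rot': array([-3.13950630e+00, -2.22717916e-04,  3.50769329e-01]), 'ft_force': array([-0.44070209, -0.11072415, -1.67465491]), 'wrist_torque': array([ 0.04571155, -0.02011469,  0.00740625]), 'grasp_force': 0.0, 'width': 1.0006527677737551} 0.0187
```

View pics/scene0.png

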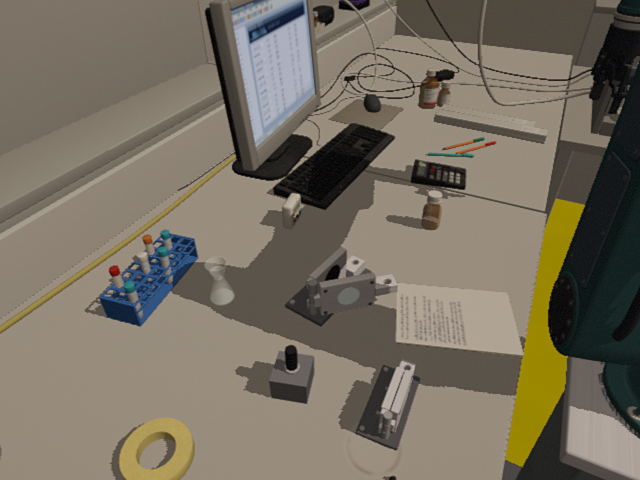

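View pics/top0.png

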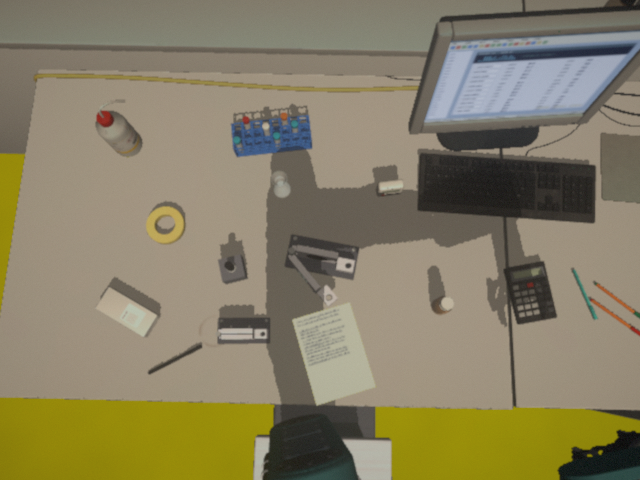

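The larger cell, open, is at top (322,257) and scene (335,290). Its look-alike is the small shut cell at top (243,330) and scene (390,400). The pin in its stand is at top (232,265) and scene (292,365). The bottle (443,304), flask (281,185) and timer (390,187) are top-view pixels. I choose the large open cell and measure it from depth.

Run:
```python
from h import *
f=cv2.imread('pics/top0.png')[210:300,200:380]; g=cv2.resize(f,None,fx=4,fy=4,interpolation=cv2.INTER_CUBIC); cv2.imwrite('pics/c1.png',g)
for n,(u0,u1,v0,v1) in [('top0',(275,370,225,312)),('scene0',(280,405,240,330))]:
    X,d,im=pts(n); roi=np.zeros(d.shape,bool); roi[v0:v1,u0:u1]=1; roi&=d>0
    z=X[...,2]; print(n,np.histogram(z[roi],bins=np.arange(-.01,.1,.005)))
    for lo,hi in [(.074,.087),(.042,.056),(.024,.036),(.004,.012)]:
        m=roi&(z>lo)&(z<hi)
        k,lab,st,ce=cv2.connectedComponentsWithStats(m.astype(np.uint8))
        for i in range(1,k):
            if st[i,4]<12: continue
            p=X[lab==i]; (c,s,a)=cv2.minAreaRect((p[:,:2]*1000).astype(np.float32))
            print(lo,st[i],np.round(c,1),np.round(s,1),round(a,1),'z',np.median(p[:,2]).round(4))
for n,(u0,u1,v0,v1) in [('top0',(215,250,235,285)),('scene0',(265,320,340,405))]:
    X,d,im=pts(n); z=X[...,2];roi=np.zeros(d.shape,bool); roi[v0:v1,u0:u1]=1; roi&=d>0
    for lo,hi in [(.08,.095),(.04,.048),(.06,.085)]:
        p=X[roi&(z>lo)&(z<hi)]
        if len(p)>3: (c,s,a)=cv2.minAreaRect((p[:,:2]*1000).astype(np.float32)); print(n,lo,len(p),np.round(c,1),np.round(s,1),round(a,1),p.mean(0).round(4))
```

```text
top0 (array([ 205, 2789, 2535, 1101,  276,   29,   23,  137,   92,   24,   31,
        141,  108,   29,   24,   29,   40,  364,  249,    9,    0]), array([-0.01 , -0.005,  0.   ,  0.005,  0.01 ,  0.015,  0.02 ,  0.025,
        0.03 ,  0.035,  0.04 ,  0.045,  0.05 ,  0.055,  0.06 ,  0.065,
        0.07 ,  0.075,  0.08 ,  0.085,  0.09 ,  0.095]))
0.074 [288 245  50  15 342] [577.2  34.2] [117.1  23.6] 84.7 z 0.0792
0.074 [289 255  31  36 290] [526.9  53.4] [99.4 16.3] 40.7 z 0.0797
0.042 [297 253  36   8  46] [569.3  30.4] [85.8  2.4] 80.7 z 0.0484
0.042 [314 285  24  22 212] [479.    1.4] [47.7 32.1] 40.7 z 0.0497
0.024 [331 258  24  15 192] [556.8 -36.7] [55.5 30.5] 79.6 z 0.0293
0.004 [287 235  72  37 686] [597.1  12. ] [179.5  63.2] 74.9 z 0.0078
0.004 [284 254   9  15  55] [563.  100.7] [37.2 18.3] 18.9 z 0.0077
0.004 [296 256  58  24 497] [549.2   7.4] [148.9  33.8] 79.3 z 0.0078
0.004 [345 264   6   5  17] [556.7 -50.6] [10.4  9.1] 40.5 z 0.0076
0.004 [320 303  32   9  97] [454.2 -23.2] [19.8 75.8] 1.5 z 0.0061
scene0 (array([   0, 5074, 1767,  675,  124,  160,  180,  299,  206,
[... 746 characters left out ...]
5] 75.5 z 0.0077
0.004 [285 285  48  41 637] [587.3  68.8] [65.1 86.2] 79.4 z 0.0071
0.004 [397 285   8  11  35] [452.4 -38.7] [13.2 28.8] 13.8 z 0.0046
0.004 [397 296   8  18  68] [441.5  -3.3] [13.1 46. ] 18.0 z 0.0047
0.004 [396 315   9  15  65] [428.4  38.4] [14.1 35.3] 18.0 z 0.0044
top0 0.08 50 [538.4 231.8] [16.2 16.5] 54.2 [0.5381 0.2312 0.0875]
top0 0.04 423 [538.9 232.1] [57.2 56.6] 15.1 [0.5381 0.2313 0.0439]
top0 0.06 23 [537.8 228.5] [11.7 17.6] 69.9 [0.5361 0.2275 0.0744]
scene0 0.08 135 [538.  231.4] [17.5 17.7] 31.7 [0.5374 0.2327 0.086 ]
scene0 0.04 990 [538.7 230.9] [56.5 57.9] 15.7 [0.536  0.2352 0.0435]
scene0 0.06 135 [535.9 233.6] [18.3 11.7] 42.8 [0.535  0.236  0.0731]
```

View pics/c1.png

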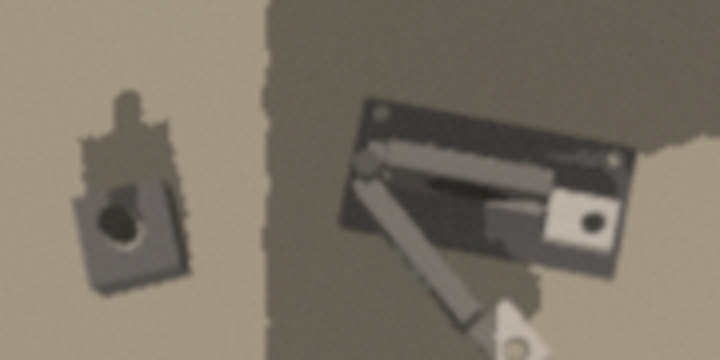

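Run:
```python
from h import *
f=np.load('pics/top0.npz');K,R,t=f['K'],f['R'],f['t']
def ray(u,v,z):
    d=R.T@np.array([(u-K[0,2])/K[0,0],(v-K[1,2])/K[1,1],1]); c=-R.T@t; return (c+d*(z-c[2])/d[2])[:2]
cr=lambda a,b,z: ray(200+(a+.5)/4-.5,210+(b+.5)/4-.5,z)
C=np.array([cr(*p,.008) for p in [(368,98),(637,150),(612,278),(340,226)]]); print(C.round(4),'ctr',C.mean(0).round(4))
L=cr(593,222,.03);H=cr(366,162,.08);U=cr(515,350,.05)
print('low',L,'hinge',H,'up',U,'LH',np.linalg.norm(L-H),'UH',np.linalg.norm(U-H))
y=(C[0]+C[3]-C[1]-C[2]);print('yaw base',np.degrees(np.arctan2(-y[0],y[1])))
y=H-L;print('yaw HL',np.degrees(np.arctan2(-y[0],y[1])))
# back plate top: rows of medians
for n in ['top0','scene0']:
    X,d,im=pts(n);m=(X[...,2]>.075)&(X[...,2]<.085)&(X[...,0]>.55)&(X[...,0]<.62)&(X[...,1]>-.04)&(X[...,1]<.075)
    p=X[m][:,:2]; vx=cv2.fitLine(p.astype(np.float32),cv2.DIST_HUBER,0,.001,.001).ravel(); print(n,vx, np.degrees(np.arctan2(vx[0]*-np.sign(vx[1]),abs(vx[1]))))
    # cross-section relative
print('pin ctr',cr(122,224,.088), )
a=C
```

```text
[[ 0.6345  0.0908]
 [ 0.6048 -0.0789]
 [ 0.5237 -0.0642]
 [ 0.5525  0.1052]] ctr [0.5789 0.0132]
low [ 0.55476779 -0.05116416] hinge [0.5791791  0.08507665] up [ 0.47346701 -0.00522121] LH 0.13841051563514312 UH 0.13902787699366467
yaw base -9.78243885180122
yaw HL -10.158331773929994
top0 [0.15628777 0.98771155 0.57745767 0.02938395] -8.99149
scene0 [0.15351512 0.9881463  0.5763921  0.03356197] -8.8306875
pin ctr [0.53766113 0.22521494]
```

```bash
cat > plan.py <<'E'
import sys, numpy as np
from scipy.spatial.transform import Rotation as Ro
from station import readout
def plan(p,yaw,n,g,start=None):
    """rows from the present (or start) pose to p, tool straight down at yaw, n rows"""
    s=readout.get_state()
    p0,R0=(s['position'],Ro.from_euler('xyz',s['eef_rot'])) if start is None else start
    Rg=Ro.from_euler('xyz',[np.pi,0,yaw]); w=(R0.inv()*Rg).as_rotvec()/n; dp=(np.array(p)-p0)/n
    P,R=np.array(p0),R0
    for i in range(n):
        want=np.array(p0)+dp*(i+1)
        u=np.round(R.inv().apply(want-P)/.05,2); v=np.round(w/.1,2)
        P=P+R.apply(u*.05); R=R*Ro.from_rotvec(v*.1)
        print([*map(float,u),*map(float,v),g],',')
    return P,R
E
python3 -c "
from plan import *
plan([.468,.069,.15],1.396,15,1)"
```

```text
[0.62, -0.6, 0.11, -0.0, -0.0, -0.7, 1] ,
[0.66, -0.56, 0.11, -0.0, -0.0, -0.7, 1] ,
[0.69, -0.52, 0.11, -0.0, -0.0, -0.7, 1] ,
[0.73, -0.46, 0.1, -0.0, -0.0, -0.7, 1] ,
[0.76, -0.41, 0.11, -0.0, -0.0, -0.7, 1] ,
[0.79, -0.36, 0.11, -0.0, -0.0, -0.7, 1] ,
[0.81, -0.3, 0.11, -0.0, -0.0, -0.7, 1] ,
[0.83, -0.24, 0.11, -0.0, -0.0, -0.7, 1] ,
[0.84, -0.18, 0.11, -0.0, -0.0, -0.7, 1] ,
[0.86, -0.13, 0.1, -0.0, -0.0, -0.7, 1] ,
[0.86, -0.06, 0.11, -0.0, -0.0, -0.7, 1] ,
[0.86, -0.01, 0.11, -0.0, -0.0, -0.7, 1] ,
[0.87, 0.06, 0.11, -0.0, -0.0, -0.7, 1] ,
[0.85, 0.12, 0.11, -0.0, -0.0, -0.7, 1] ,
[0.85, 0.17, 0.11, -0.0, -0.0, -0.7, 1] ,
```

apply_moves([
  [[0.62,-0.6,0.11,0,0,-0.7,1],[0.66,-0.56,0.11,0,0,-0.7,1],[0.69,-0.52,0.11,0,0,-0.7,1],[0.73,-0.46,0.1,0,0,-0.7,1],[0.76,-0.41,0.11,0,0,-0.7,1]],
], squeeze=40)

```text
t: 0.6
position: [0.2822, -0.3198, 0.2036]
eef_rot: [-3.141, -0.0, 0.703]
ft_force: [1.0, -0.3, -0.6]
width: 0.143
grasp_force: 0.0
```

apply_moves([
  [[0.79,-0.36,0.11,0,0,-0.7,1],[0.81,-0.3,0.11,0,0,-0.7,1],[0.83,-0.24,0.11,0,0,-0.7,1],[0.84,-0.18,0.11,0,0,-0.7,1],[0.86,-0.13,0.1,0,0,-0.7,1]],
])

```text
t: 1.1
position: [0.3751, -0.1247, 0.1767]
eef_rot: [-3.141, 0.0, 1.053]
ft_force: [0.8, -0.4, 0.6]
width: -0.003
grasp_force: 0.0
```

apply_moves([
  [[0.86,-0.06,0.11,0,0,-0.7,1],[0.86,-0.01,0.11,0,0,-0.7,1],[0.87,0.06,0.11,0,0,-0.7,1],[0.85,0.12,0.11,0,0,-0.7,1],[0.85,0.17,0.11,0,0,-0.7,1]],
])

```text
t: 1.6
position: [0.4682, 0.0703, 0.1492]
eef_rot: [-3.141, 0.0, 1.404]
ft_force: [0.2, -0.5, -0.2]
width: -0.002
grasp_force: 0.0
```

```bash
python3 -c "
from plan import *
s=readout.get_state();print(s['position'],s['eef_rot'],s['joint_pos'],s['ft_force'],s['t'])
S=plan([.468,.069,.045],1.396,3,1);print()
S=plan([.527,.006,.045],1.396,5,1,S)"
```

```text
[0.4681721  0.07029643 0.14918376] [-3.14128614e+00  4.29639504e-04  1.40402633e+00] [ 2.94451661e-02 -5.26086997e-02  1.67632297e+00 -3.62136611e-04
  1.51826278e+00  1.96234315e-01] [ 0.24505953 -0.47627835 -0.16105682] 1.6
[-0.01, 0.0, 0.69, -0.0, 0.0, 0.03, 1] ,
[-0.01, 0.0, 0.7, -0.0, 0.0, 0.03, 1] ,
[-0.01, 0.0, 0.69, -0.0, 0.0, 0.03, 1] ,

[-0.21, 0.28, 0.0, -0.0, 0.0, -0.0, 1] ,
[-0.2, 0.27, 0.0, -0.0, 0.0, -0.0, 1] ,
[-0.21, 0.28, 0.0, -0.0, 0.0, -0.0, 1] ,
[-0.2, 0.28, 0.0, -0.0, 0.0, -0.0, 1] ,
[-0.21, 0.27, 0.0, -0.0, 0.0, -0.0, 1] ,
```

apply_moves([
  [[0,0,0.7,0,0,0.03,1],[0,0,0.7,0,0,0.03,1],[0,0,0.69,0,0,0.02,1],[-0.1,0.14,0,0,0,0,1],[-0.1,0.14,0,0,0,0,1]],
])

```text
t: 2.1
position: [0.4801, 0.0557, 0.0452]
eef_rot: [-3.14, 0.001, 1.393]
ft_force: [-0.2, -0.0, 0.1]
width: 0.0
grasp_force: 0.0
```

apply_moves([
  [[-0.1,0.14,0,0,0,0,1],[-0.1,0.14,0,0,0,0,1],[-0.1,0.14,0,0,0,0,1],[-0.1,0.14,0,0,0,0,1],[-0.1,0.14,0,0,0,0,1]],
])

```text
t: 2.6
position: [0.5111, 0.0249, 0.046]
eef_rot: [3.14, -0.001, 1.393]
ft_force: [-0.2, 1.3, 0.7]
width: 0.002
grasp_force: 0.5
```

apply_moves([
  [[-0.1,0.14,0,0,0,0,1],[-0.1,0.14,0,0,0,0,1],[-0.1,0.14,0,0,0,0,1],[0,0,0,0,0,0,1]],
])

```text
t: 3.0
position: [0.5291, 0.0058, 0.0453]
eef_rot: [3.14, 0.001, 1.392]
ft_force: [0.6, 0.2, 0.0]
width: -0.003
grasp_force: 0.0
```

Run:
```python
from h import *
shot('top','top1')
X,d,im=pts('top1')
m=(X[...,2]>.042)&(X[...,2]<.056)&(X[...,0]>.45)&(X[...,0]<.58)&(X[...,1]>-.09)&(X[...,1]<-.03)
print(m.sum(), X[m].mean(0), cv2.minAreaRect((X[m][:,:2]*1000).astype(np.float32)))
```

```text
11 [ 0.54954002 -0.04005446  0.04953347] ((543.83251953125, -43.76286315917969), (35.5392951965332, 19.173410415649414), 43.55113983154297)
```

apply_moves([
  [[0,0.04,0,0,0,0,1],[0,0.04,0,0,0,0,1],[0,0,0,0,0,0,1]],
])

```text
t: 3.35
position: [0.5319, 0.0062, 0.0452]
eef_rot: [-3.141, 0.0, 1.393]
ft_force: [-1.4, 0.6, 0.2]
width: 0.001
grasp_force: 0.1
```

apply_moves([
  [[0,0.03,0,0,0,0,1],[0,0,0,0,0,0,1]],
])

```text
t: 3.55
position: [0.5333, 0.006, 0.0452]
eef_rot: [-3.141, 0.0, 1.393]
ft_force: [-0.8, -0.5, -0.7]
width: -0.001
grasp_force: 0.4
```

apply_moves([
  [[0,0.04,0,0,0,0,1],[0,0.0,0,0,0,0,1]],
])

```text
t: 3.75
position: [0.5334, 0.0059, 0.0452]
eef_rot: [-3.136, 0.0, 1.393]
ft_force: [-7.5, 0.4, 4.6]
width: -0.002
grasp_force: 3.7
```

apply_moves([
  [[0,0.03,0,0,0,0,1],[0,0,0,0,0,0,1]],
])

```text
t: 3.95
position: [0.5333, 0.0059, 0.0452]
eef_rot: [-3.133, 0.001, 1.393]
ft_force: [-11.5, 1.6, 8.0]
width: -0.002
grasp_force: 6.0
```

apply_moves([
  [[0,-0.3,0,0,0,0,1],[0,-0.3,0,0,0,0,1],[0,0,-0.9,0,0,0,-1],[0,0,-0.9,0,0,0,-1],[0,0,-0.7,0,0,0,-1]],
])

```text
t: 4.45
position: [0.5081, 0.0108, 0.1731]
eef_rot: [3.138, -0.001, 1.393]
ft_force: [0.1, 0.4, 1.1]
width: 0.504
grasp_force: 0.0
```

```bash
python3 -c "
from plan import *
S=plan([.538,.2315,.17],1.396,5,-1)
s=readout.get_state();print(s['position'],s['eef_rot'])
"
```

```text
[0.89, -0.04, 0.01, 0.01, -0.0, -0.01, -1] ,
[0.89, -0.04, 0.02, 0.01, -0.0, -0.01, -1] ,
[0.89, -0.03, 0.01, 0.01, -0.0, -0.01, -1] ,
[0.89, -0.04, 0.01, 0.01, -0.0, -0.01, -1] ,
[0.89, -0.03, 0.02, 0.01, -0.0, -0.01, -1] ,
[0.5080876  0.01080896 0.17313211] [ 3.13802813e+00 -6.31705774e-04  1.39309964e+00]
```

apply_moves([
  [[0.89,-0.04,0.02,0.02,0,-0.03,-1],[0.89,-0.04,0.02,0.02,0,0,-1],[0.89,-0.03,0.01,0,0,0,-1],[0.89,-0.04,0.01,0,0,0,-1],[0.89,-0.03,0.01,0,0,0,-1]],
])

```text
t: 4.95
position: [0.5378, 0.2334, 0.1672]
eef_rot: [-3.139, -0.001, 1.396]
ft_force: [0.8, 0.0, 0.1]
width: 1.0
grasp_force: 0.0
```

Run:
```python
from h import *
s=readout.get_state();print(s['position'],s['eef_rot'],s['width'])
im,d,P=shot('wrist','w1');print(P)
shot('top','top2'); 
a=cv2.resize(im,(400,300)); f=cv2.imread('pics/top2.png')[220:295,270:370]
b=cv2.resize(f,(400,300),interpolation=cv2.INTER_CUBIC)
cv2.imwrite('pics/c2.png',np.hstack([a[:,:,::-1],b]))
X,d,im=pts('top2')
for lo,hi in [(.042,.056),(.076,.084)]:
    m=(X[...,2]>lo)&(X[...,2]<hi)&(X[...,0]>.5)&(X[...,0]<.62)&(X[...,1]>-.09)&(X[...,1]<(-.03 if lo<.05 else .07))
    print(m.sum(), X[m].mean(0), cv2.minAreaRect((X[m][:,:2]*1000).astype(np.float32)))
```

```text
[0.53775681 0.23336557 0.16718212] [-3.13905777e+00 -8.76821683e-04  1.39594244e+00] 0.9997829643886863
{'intrinsics': array([[371.64829954,   0.        , 323.16918646],
       [  0.        , 371.64829954, 246.41720911],
       [  0.        ,   0.        ,   1.        ]]), 'R': array([[ 0.98465654, -0.17448218, -0.00273341],
       [-0.16712365, -0.94740578,  0.27293218],
       [-0.05021145, -0.26828764, -0.96202939]]), 't': array([-0.48777978,  0.29397118,  0.40488616])}
169 [ 0.5552045  -0.04809983  0.04903376] ((555.212158203125, -47.24275207519531), (37.32658386230469, 30.755887985229492), 79.62633514404297)
487 [0.56706166 0.02402133 0.07963405] ((567.482177734375, 25.010234832763672), (95.41392517089844, 34.540706634521484), 79.96764373779297)
```

View pics/c2.png

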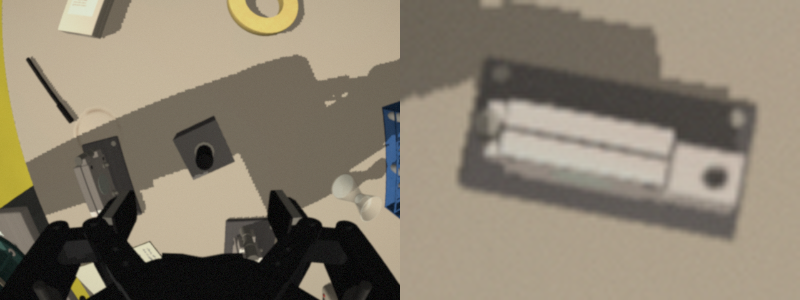

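The left half shows the pin knob at wrist pixel (410,310). The right half shows the cell shut, with the hole at top pixel about (348.4,264.1).

```bash
cat >> h.py <<'E'
def fray(fn,u,v,z):
    f=np.load('pics/%s.npz'%fn);K,R,t=f['K'],f['R'],f['t']
    x,y=u-K[0,2],v-K[1,2]; rr=np.hypot(x,y); th=rr/K[0,0]
    d=R.T@np.array([x/rr*np.sin(th),y/rr*np.sin(th),np.cos(th)]); c=-R.T@t; return (c+d*(z-c[2])/d[2])[:2]
def ray(fn,u,v,z):
    f=np.load('pics/%s.npz'%fn);K,R,t=f['K'],f['R'],f['t']
    d=R.T@np.array([(u-K[0,2])/K[0,0],(v-K[1,2])/K[1,1],1]); c=-R.T@t; return (c+d*(z-c[2])/d[2])[:2]
E
python3 - <<'E'
from h import *
from plan import plan
f=np.load('pics/w1.npz');im=f['im'].astype(int);d=f['d']
m=np.zeros(d.shape,np.uint8); m[260:350,370:450]=(im[260:350,370:450].max(2)<28)
k,l,st,ce=cv2.connectedComponentsWithStats(m); 
for i in range(1,k):
    if st[i,4]>60:
        ys,xs=np.nonzero(l==i); dd=d[l==i]; print(st[i],ce[i],'depth',np.percentile(dd,[5,50,95]))
        # top of knob = nearest
        t=dd<dd[dd>0].min()+.012; print('near',xs[t].mean(),ys[t].mean(),fray('w1',xs[t].mean(),ys[t].mean(),.088), t.sum())
g=f['im'][260:350,370:450].max(2); print('pctl',np.percentile(g,[1,5,10,20,50]))
im=np.load('pics/top2.npz')['im'][258:271,342:356].astype(float).mean(2); w=np.clip(110-im,0,None)
v,u=np.mgrid[258:271,342:356]; 
th=cv2.threshold(im.astype(np.uint8),0,255,cv2.THRESH_OTSU)
m=(im<th[0]); k,l,st,ce=cv2.connectedComponentsWithStats(m.astype(np.uint8)); print(th[0],st,ce)
for c in ce[1:]: print(ray('top2',342+c[0],258+c[1],.048))
E
```

```text
[429 306  21  44 756] [439.1984127  330.39417989] depth [0.11972085 0.13030759 0.14059274]
near 444.12320916905446 332.6618911174785 [0.61050579 0.16440203] 349
pctl [  5.  12.  21. 113. 144.]
142.0 [[  0   0  14  13 142]
 [ 12   0   2   1   2]
 [  4   4   6   5  26]
 [ 12   6   2   7   9]
 [  0  12   3   1   3]] [[ 6.13380282  5.73239437]
 [12.5         0.        ]
 [ 6.5         6.        ]
 [12.77777778  9.55555556]
 [ 1.         12.        ]]
[ 0.56950243 -0.06625717]
[ 0.55449648 -0.05196606]
[ 0.54616568 -0.06717568]
[ 0.53959228 -0.0389475 ]
```

Run:
```python
from h import *
f=np.load('pics/w1.npz');im=f['im'].astype(int);d=f['d']
a=slice(215,285);b=slice(290,365)
m=(im[a,b].max(2)<40).astype(np.uint8)
k,l,st,ce=cv2.connectedComponentsWithStats(m); i=1+np.argmax(st[1:,4]); print(st[i],ce[i])
ys,xs=np.nonzero(l==i); dd=d[a,b][l==i]; print(np.percentile(dd,[2,20,50,90]))
t=(dd>0)&(dd<np.percentile(dd[dd>0],5)+.006); u,v=xs[t]+290,ys[t]+215
(c,rad)=cv2.minEnclosingCircle(np.stack([u,v],1).astype(np.float32)); print(t.sum(),c,rad,fray('w1',*c,.088),fray('w1',u.mean(),v.mean(),.088))
```

```text
[ 23  18  28  39 852] [36.59624413 37.342723  ]
[0.23054877 0.23210442 0.23380084 0.25233031]
624 (327.0, 256.3793029785156) 14.925407409667969 [0.53949421 0.23395479] [0.53933338 0.23374381]
```

```bash
python3 -c "
from plan import *
S=plan([.5388,.2323,.0512],1.396,3,-1)"
```

```text
[-0.03, 0.02, 0.77, -0.01, -0.01, 0.02, -1] ,
[-0.03, 0.01, 0.77, -0.01, -0.01, 0.02, -1] ,
[-0.03, 0.02, 0.76, -0.01, -0.01, 0.02, -1] ,
```

apply_moves([
  [[-0.03,0.02,0.77,0,0,0,-1],[-0.03,0.01,0.77,0,0,0,-1],[-0.03,0.02,0.76,0,0,0,-1],[0,0,0,0,0,0,0.5],[0,0,0,0,0,0,1]],
], squeeze=50)

```text
t: 5.55
position: [0.5386, 0.226, 0.0519]
eef_rot: [-3.137, 0.0, 1.395]
ft_force: [0.2, 0.6, 1.6]
width: 0.692
grasp_force: 0.0
```

apply_moves([
  [[0,0,0,0,0,0,1],[0,0,0,0,0,0,1],[0,0,0,0,0,0,1],[0,0,0,0,0,0,1]],
])

```text
t: 5.95
position: [0.5402, 0.227, 0.0547]
eef_rot: [3.141, -0.002, 1.396]
ft_force: [-0.4, -0.5, 6.3]
width: 0.193
grasp_force: 48.6
```

Run:
```python
from h import *
for _ in range(3):
    s=readout.get_state();print(s['position'],s['eef_rot'],s['width'],s['ft_force'])
im,d,P=shot('wrist','w2'); shot('scene','sc2')
s=readout.get_state();print(s['position'],s['eef_rot'],s['width'],s['ft_force'])
f=cv2.imread('pics/sc2.png')[320:420,240:360]
cv2.imwrite('pics/c3.png',np.hstack([im[160:400,160:480,::-1],cv2.resize(f,(288,240),interpolation=cv2.INTER_CUBIC)]))
```

```text
[0.54022626 0.22699353 0.05468695] [ 3.14114343e+00 -2.20616944e-03  1.39583661e+00] 0.19333203783887346 [-0.3821747  -0.50097514  6.31646132]
[0.54022626 0.22699353 0.05468695] [ 3.14114343e+00 -2.20616944e-03  1.39583661e+00] 0.19333203783887346 [-0.3821747  -0.50097514  6.31646132]
[0.54022626 0.22699353 0.05468695] [ 3.14114343e+00 -2.20616944e-03  1.39583661e+00] 0.19333203783887346 [-0.3821747  -0.50097514  6.31646132]
[0.54024171 0.22699681 0.05470815] [ 3.14103436e+00 -2.17787553e-03  1.39587886e+00] 0.19175804398368138 [-0.70467779 -1.17111662  6.51149968]
```

View pics/c3.png

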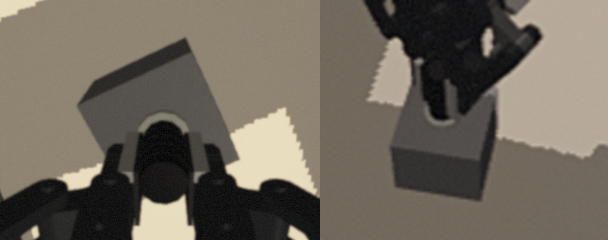

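The knob at crop (163,160) sits between the pads but about 5 mm forward of their centre. I'll open, recentre and grip again.

apply_moves([
  [[0,0,0,0,0,0,-0.2],[0,0,0,0,0,0,-0.2],[0.11,0,-0.02,0,0,0,-0.2],[0,0,0,0,0,0,-0.2]],
])

```text
t: 6.45
position: [0.5395, 0.2325, 0.0526]
eef_rot: [-3.137, -0.0, 1.396]
ft_force: [1.3, -0.4, -0.8]
width: 0.601
grasp_force: 0.0
```

apply_moves([
  [[0,0,0,0,0,0,1],[0,0,0,0,0,0,1],[0,0,0,0,0,0,1],[0,0,0,0,0,0,1],[0,0,0,0,0,0,1]],
])

```text
t: 6.95
position: [0.5396, 0.2319, 0.0528]
eef_rot: [-3.138, -0.0, 1.396]
ft_force: [-0.1, 0.3, 0.5]
width: 0.199
grasp_force: 48.7
```

apply_moves([
  [[0,0,-0.4,0,0,0,1],[0,0,-0.8,0,0,0,1],[0,0,-0.8,-0.04,0,0,1],[0,0,-0.2,0,0,0,1],[0,0,0,0,0,0,1]],
])

```text
t: 7.45
position: [0.5412, 0.2322, 0.1655]
eef_rot: [3.137, -0.002, 1.396]
ft_force: [0.2, -0.1, -0.7]
width: 0.194
grasp_force: 49.7
```

```bash
python3 -c "
from plan import *
s=readout.get_state();print(s['position'],s['eef_rot'],s['width'],s['ft_force'])
S=plan([.5542,-.0519,.162],1.396,9,1)"
```

```text
[0.54118886 0.23221408 0.16548935] [ 3.13684863e+00 -2.42904866e-03  1.39580763e+00] 0.19440502613025834 [ 0.20984832 -0.06985129 -0.74314784]
[-0.62, 0.14, 0.01, 0.01, -0.0, -0.0, 1] ,
[-0.61, 0.14, 0.0, 0.01, -0.0, -0.0, 1] ,
[-0.62, 0.14, 0.01, 0.01, -0.0, -0.0, 1] ,
[-0.62, 0.13, 0.01, 0.01, -0.0, -0.0, 1] ,
[-0.61, 0.14, 0.0, 0.01, -0.0, -0.0, 1] ,
[-0.62, 0.14, 0.01, 0.01, -0.0, -0.0, 1] ,
[-0.62, 0.14, 0.01, 0.01, -0.0, -0.0, 1] ,
[-0.61, 0.14, 0.0, 0.01, -0.0, -0.0, 1] ,
[-0.62, 0.14, 0.01, 0.01, -0.0, -0.0, 1] ,
```

apply_moves([
  [[-0.62,0.14,0,0.03,0,0,1],[-0.61,0.14,0,0,0,0,1],[-0.62,0.14,0,0,0,0,1],[-0.62,0.13,0,0,0,0,1],[-0.61,0.14,0,0,0,0,1]],
])

```text
t: 7.95
position: [0.5455, 0.0729, 0.1595]
eef_rot: [-3.133, 0.001, 1.396]
ft_force: [0.5, 0.1, -0.4]
width: 0.197
grasp_force: 49.7
```

apply_moves([
  [[-0.62,0.14,0,0,0,0,1],[-0.62,0.14,0,0,0,0,1],[-0.61,0.14,0,0,0,0,1],[-0.62,0.14,0,0,0,0,1],[0,0,0,0,0,0,1]],
])

```text
t: 8.45
position: [0.5518, -0.0558, 0.1594]
eef_rot: [-3.134, 0.002, 1.391]
ft_force: [0.4, 0.3, -0.7]
width: 0.198
grasp_force: 49.7
```

apply_moves([
  [[0,0,0.3,0,0,0,1],[0,0,0.3,0,0,0,1],[0,0,0.2,0,0,0,1],[0,0,0,0,0,0,1],[0,0,0,0,0,0,1]],
])

```text
t: 8.95
position: [0.5527, -0.0515, 0.1219]
eef_rot: [-3.137, -0.0, 1.397]
ft_force: [-0.1, -0.4, -0.2]
width: 0.191
grasp_force: 49.7
```

Run:
```python
from h import *
s=readout.get_state();print(s['position'],s['eef_rot'],s['width'],s['ft_force'])
im,d,P=shot('wrist','w3'); sc,_,_=shot('scene','sc3')
a=cv2.resize(im[160:400,160:480],(480,360),interpolation=cv2.INTER_CUBIC); b=cv2.resize(sc[200:300,310:399],(320,360),interpolation=cv2.INTER_CUBIC)
cv2.imwrite('pics/c4.png',np.hstack([a,b])[:,:,::-1])
```

```text
[ 0.55270607 -0.05149966  0.12185768] [-3.13718564e+00 -3.57906981e-05  1.39694092e+00] 0.1906830372868381 [-0.12045023 -0.40869708 -0.2282202 ]
```

View pics/c4.png

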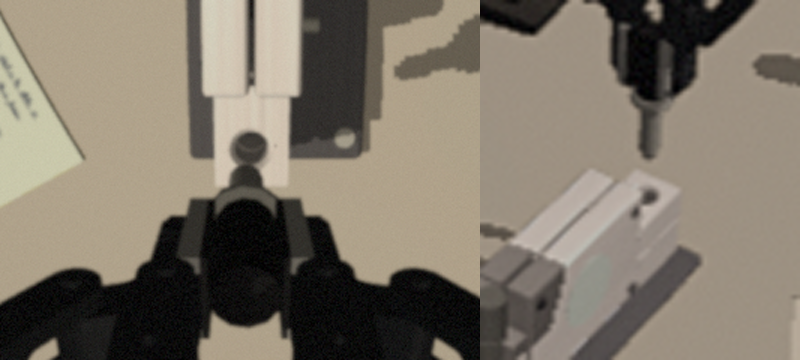

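The wrist crop shows the hole at (248,149), full pixel (325.3,259.3), and the shank tip at about (246,170), roughly in line. The scene crop shows the pin hanging upright above the lug.

Run:
```python
from h import *
X=np.array([[.1736,.9848],[.9848,-.1736]]) # tool x, tool y in world (yaw 1.396)
h=fray('w3',325.3,259.3,.05); t0=fray('w3',324,273,.075); 
print('hole',h,'tip',t0,'diff tool',X@(h-t0))
f=np.load('pics/w3.npz'); g=f['im'].astype(int).mean(2)
# hole edges on a row band, in full pixels; shank edges
for v in (255,257,259,261,263,276,278,280): print(v, g[v,312:340].astype(int))
# scene view
f=np.load('pics/sc3.npz')
sx,sy=89/320,100/360
print('hole sc',ray('sc3',310+(649-480)*sx,200+193*sy,.05),'tip',ray('sc3',310+(649.5-480)*sx,200+157*sy,.075))
```

```text
hole [ 0.55332562 -0.05032728] tip [ 0.55267587 -0.04987196] diff tool [-0.0003356   0.00071892]
255 [185 167 135 113  98  86  79  69  63  58  56  56  61  59  57  58  58  57
  56  55  56  51  58  61  74 102 145 180]
257 [174 149 121 104  90  74  70  74  74  72  68  64  58  60  58  55  58  59
  56  63  65  68  69  68  76 104 140 173]
259 [168 138 112  98  84  66  63  60  68  73  76  74  75  72  71  68  68  70
  72  71  69  69  63  63  78 108 144 172]
261 [171 144 114 101  90  71  58  58  57  61  60  65  64  68  65  68  67  68
  64  63  61  57  60  74  91 120 148 174]
263 [182 154 123 104  96  82  70  61  56  56  56  53  55  59  57  58  54  59
  61  59  55  62  71  89 110 139 163 179]
276 [176 143 103  78  66  56  52  53  49  44  42  47  46  45  43  39  38  41
  45  51  63 104 151 178 192 194 193 195]
278 [165 130  92  71  60  56  53  51  49  47  42  44  43  42  43  42  38  49
  44  41  43  61 107 157 185 195 194 197]
280 [152 115  86  70  61  57  54  48  45  45  43  44  43  41  40  45  46  45
  38  42  43  52  91 143 175 194 197 194]
hole sc [ 0.55108168 -0.05251898] tip [ 0.55178966 -0.05204901]
```

apply_moves([
  [[0,0.015,0.2,0,0,0,1],[0,0,0.2,0,0,0,1],[0,0,0.1,0,0,0,1],[0,0,0.06,0,0,0,1],[0,0,0,0,0,0,1]],
])

```text
t: 9.55
position: [0.5533, -0.0523, 0.0938]
eef_rot: [-3.137, -0.0, 1.396]
ft_force: [-0.5, 0.7, -0.5]
width: 0.201
grasp_force: 49.7
```

apply_moves([
  [[0,0,0.06,0,0,0,1],[0,0,0.06,0,0,0,1],[0,0,0,0,0,0,1]],
])

```text
t: 9.85
position: [0.554, -0.0519, 0.0886]
eef_rot: [-3.139, -0.001, 1.396]
ft_force: [1.0, 2.3, -0.8]
width: 0.198
grasp_force: 49.8
```

apply_moves([
  [[0.01,0,0.06,0,0,0,1],[0,0,0.06,0,0,0,1],[0,0,0.06,0,0,0,1],[0,0,0,0,0,0,1]],
])

```text
t: 10.25
position: [0.5535, -0.0517, 0.079]
eef_rot: [-3.138, -0.0, 1.396]
ft_force: [0.6, 1.2, -1.9]
width: 0.195
grasp_force: 49.8
```

apply_moves([
  [[0,0,0.06,0,0,0,1],[0,0,0.06,0,0,0,1],[0,0,0,0,0,0,1]],
])

```text
t: 10.55
position: [0.5535, -0.0517, 0.0731]
eef_rot: [-3.138, -0.0, 1.396]
ft_force: [-0.2, 3.0, -1.8]
width: 0.191
grasp_force: 49.7
```

Tip now in the lower lug (z ≈ 0.026). 14 mm to go.

apply_moves([
  [[0.01,0,0.06,0,0,0,1],[0,0,0.06,0,0,0,1],[0,0,0.06,0,0,0,1],[0,0,0,0,0,0,1]],
])

```text
t: 10.95
position: [0.554, -0.0515, 0.0642]
eef_rot: [-3.139, 0.0, 1.396]
ft_force: [1.7, 1.7, -1.7]
width: 0.195
grasp_force: 49.6
```

apply_moves([
  [[0,0,0.06,0,0,0,1],[0,0,0.04,0,0,0,1],[0,0,0,0,0,0,1]],
])

```text
t: 11.25
position: [0.554, -0.0514, 0.0594]
eef_rot: [-3.139, 0.0, 1.396]
ft_force: [2.7, 1.5, -1.9]
width: 0.194
grasp_force: 49.7
```

apply_moves([
  [[0,0,0.04,0,0,0,1],[0,0,0,0,0,0,1]],
])

```text
t: 11.45
position: [0.5543, -0.0515, 0.0587]
eef_rot: [-3.14, 0.0, 1.396]
ft_force: [0.9, 1.0, 4.9]
width: 0.196
grasp_force: 50.3
```

apply_moves([
  [[0,0,0.03,0,0,0,1],[0,0,0,0,0,0,1]],
])

```text
t: 11.65
position: [0.5549, -0.0516, 0.0586]
eef_rot: [3.141, 0.0, 1.396]
ft_force: [-1.0, 2.1, 9.1]
width: 0.196
grasp_force: 50.8
```

Seated: contact at the expected height. Release and lift.

apply_moves([
  [[0,0,-0.05,0,0,0,0.2],[0,0,0,0,0,0,-0.5],[0,0,0,0,0,0,-1],[0,0,0,0,0,0,-1],[0,0,0,0,0,0,-1]],
])

```text
t: 12.15
position: [0.5533, -0.0515, 0.0581]
eef_rot: [-3.137, 0.0, 1.396]
ft_force: [0.4, 0.5, 0.3]
width: 1.0
grasp_force: 0.0
```

apply_moves([
  [[0,0,-0.3,0,0,0,-1],[0,0,-0.8,0,0,0,-1],[0,0,-0.8,0,0,0,-1],[0,0,0,0,0,0,-1],[0,0,0,0,0,0,-1]],
])

```text
t: 12.65
position: [0.5552, -0.0517, 0.1564]
eef_rot: [3.14, 0.0, 1.396]
ft_force: [-0.1, 0.2, 0.3]
width: 1.003
grasp_force: 0.0
```

Run:
```python
from h import *
from plan import plan
S=plan([.5677,.0252,.15],1.396,3,-1)
im,d,P=shot('wrist','w4'); sc,_,_=shot('scene','sc4')
a=cv2.resize(im[160:400,160:480],(480,360),interpolation=cv2.INTER_CUBIC); b=cv2.resize(sc[220:320,310:399],(320,360),interpolation=cv2.INTER_CUBIC)
cv2.imwrite('pics/c5.png',np.hstack([a,b])[:,:,::-1])
```

```text
[0.52, -0.01, 0.04, 0.01, 0.0, -0.0, -1] ,
[0.52, -0.0, 0.05, 0.01, 0.0, -0.0, -1] ,
[0.52, -0.01, 0.04, 0.01, 0.0, -0.0, -1] ,
```

View pics/c5.png

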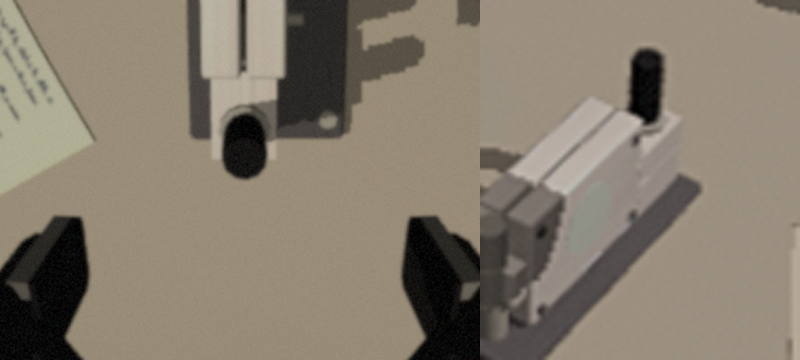

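The pin is seated upright with its collar on the lug: knob at wrist crop (244,145), collar at scene crop (648,122). Now the squeeze.

apply_moves([
  [[0.52,-0.01,0.03,0,0,0,-1],[0.52,0,0.03,0,0,0,-1],[0.52,-0.01,0.03,0,0,0,-1],[0,0,0,0,0,0,-1],[0,0,0,0,0,0,-1]],
])

```text
t: 13.25
position: [0.5657, 0.0257, 0.1474]
eef_rot: [-3.135, 0.001, 1.397]
ft_force: [0.9, -0.9, -0.2]
width: 1.002
grasp_force: 0.0
```

```bash
python3 -c "
from plan import *
s=readout.get_state();print(s['position'],s['eef_rot'])
S=plan([.5677,.0252,.0385],1.396,4,-1)"
```

```text
[0.56570983 0.0257115  0.14741637] [-3.13531147e+00  1.17195557e-03  1.39698822e+00]
[-0.0, 0.01, 0.54, -0.02, 0.0, 0.0, -1] ,
[-0.0, 0.02, 0.55, -0.02, 0.0, 0.0, -1] ,
[-0.0, 0.01, 0.54, -0.02, 0.0, 0.0, -1] ,
[-0.0, 0.01, 0.55, -0.02, 0.0, 0.0, -1] ,
```

apply_moves([
  [[0,0.01,0.54,-0.02,0,0,-1],[0,0.01,0.55,-0.01,0,0,-1],[0,0.01,0.54,0,0,0,-1],[0,0,0.54,0,0,0,-1],[0,0,0,0,0,0,-1]],
])

```text
t: 13.75
position: [0.5638, 0.0242, 0.0353]
eef_rot: [-3.131, 0.002, 1.394]
ft_force: [-0.7, 0.3, -0.6]
width: 1.005
grasp_force: 0.0
```

apply_moves([
  [[0,0,0,0,0,0,0],[0,0,0,0,0,0,1],[0,0,0,0,0,0,1],[0,0,0,0,0,0,1],[0,0,0,0,0,0,1]],
], squeeze=60)

```text
t: 14.25
position: [0.5683, 0.0252, 0.0428]
eef_rot: [3.14, 0.0, 1.396]
ft_force: [-3.0, -0.2, 5.5]
width: 0.387
grasp_force: 66.1
```

apply_moves([
  [[0,0,0,0,0,0,1],[0,0,0,0,0,0,1],[0,0,0,0,0,0,1],[0,0,0,0,0,0,1],[0,0,0,0,0,0,1]],
], squeeze=80)

```text
t: 14.75
position: [0.5684, 0.0252, 0.0428]
eef_rot: [3.14, 0.0, 1.396]
ft_force: [-2.2, -0.5, 6.5]
width: 0.386
grasp_force: 79.7
```

Run:
```python
from h import *
sc,_,_=shot('scene','sc5'); tp,_,_=shot('top','top5')
a=cv2.resize(sc[200:350,270:430],(400,375)); b=cv2.resize(tp[160:310,220:380],(400,375))
cv2.imwrite('pics/c6.png',np.hstack([a,b])[:,:,::-1])
```

```text
(no output)
```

View pics/c6.png

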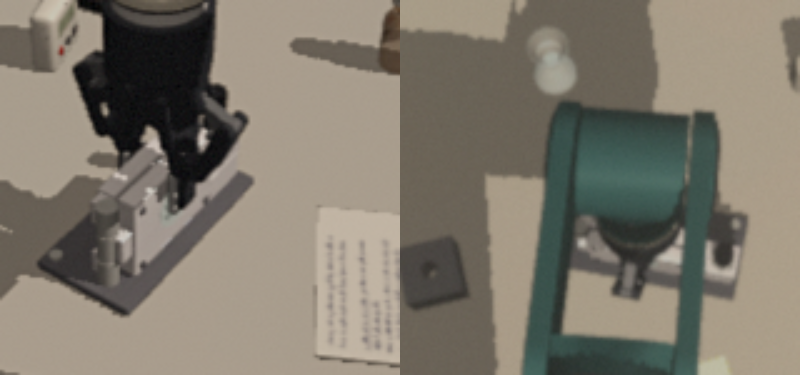

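The fingers hold the front and back plates at 80 N. The pin is still in the lug (right half, (722,250)), the stand is empty, and the flask, timer and bottle look undisturbed. Handing in.

```bash
python3 -c "
from station import job; print(job.close_job())"
```

```text
the job is handed in; nothing more can be done
None
```

I shut the larger flow cell, seated the pin with its collar on the lug and let go of it, and handed the job in at about 15 s with the gripper still squeezing the two plates at 80 N; the bottle, flask and timer were left where they stood.

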